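Lift a glued panel out of its jig and rack it to dry

ROBOT

A 6-joint arm with a two-finger parallel gripper is mounted at the origin on a cart in front of the work surface, level with it; the furniture and walls round the work are solid. World frame = base frame: x ahead of the robot, y to its left, z up, the work surface at z = 0. Lengths are in m, angles in rad, forces in N, time in s.
With the tool pointing down it reaches from about 0.375 to 0.9 m from the base axis. Payload 3.1 kg.
Tool frame: the origin (TCP) lies midway between the tips of the shut fingers; the grasp point (between the pads) lies 19 mm behind it; z points along the fingers, y is the line along which they close (so a half turn about z gives the same grasp; the last joint's range is limited). The gripper opens to 87 mm and grips with 3 to 60 N. Pads are 19 mm wide; open, the fingers measure 117 mm over their backs; the gripper's body (75 mm by 190 mm) begins 51 mm behind the grasp point.
Start: joints at [1.145, 0.527, 1.433, -0, 1.181, -0.178], TCP at [0.153, 0.606, 0.223] pointing down, gripper open.
Joint ranges: [-3.08, 3.08], [-0.75, 2.2], [0.22, 2.44], [-1.43, 4.57], [0, 2.65], [-2.85, 2.85]. Speed limits (rad/s): [2.79, 2.79, 3.14, 3.14, 3.14, 3.14].

INTERFACE

Orientations are given as a unit quaternion [x, y, z, w].
In Python, from rig import status, imaging, order gives the robot as it stands.
- The arm moves only by the tool arm_command, never from a script. Its argument "deltas" is one flat list of numbers, 5 for each row, row after row: the opening, from -1 (shut) to 1 (fully open), so that 0 is half open, then the shift along the tool's x, y, z in m, then the turn about the tool's z in rad. In form: [gripper, tx, ty, tz, roll, gripper, tx, ty, tz, roll, ...]. A call has 1 to 12 rows; each row shifts and turns the commanded pose from where the row before left it, along the tool's axes as they then stand; what a row does not reach is not made up. A row lasts 1/8 s, in which the tool goes at most 62.5 mm and 10.7 degrees, less where a joint would pass 70% of its speed; a pose out of reach is approached as far as the arm can. A call with a gripper value outside its range is refused whole. The fingers move at their own pace and stop on an object; "newtons" is the grip in N (left out, the last holds). Time passes only in rows, so rows that do not move let the fingers close. It gives the time, the measured TCP pose, the force, the opening and the grip force at its end, in the units of the state.
- status.get_obs(): the state, without advancing time (a new reading comes with each control period).
- imaging.camera(name): name is "scene" or "side" or "wrist"; returns (picture, depth): 400x640x3 uint8, red, green, blue; 400x640 float32, m along the optical axis (not along the pixel's ray), 0 where there is no reading.
- imaging.camera_params(name): a dict with "intrinsics" (3x3 intrinsics, pixels), "camera_from_world" (4x4, takes a point from world to camera coordinates). Camera axes: x right, y up, looking along -z (the intrinsics and any distortion apply to the point x, -y, -z); pixel columns grow to the right and rows downward; lengths in m; the calibration is good to about 2 mm. A picture is of the moment at which its call begins: read the wrist's pose just before it. camera_params takes no time and is no camera call; for the wrist camera it gives the pose at the moment of the call.
- order.hand_in(): hands the job in; it is judged then, once.
The state is a dict: "time": time; "q": joint angles; "joint_velocities": joint speeds; "joint_torque": joint torques, N m; "position": TCP position; "tool_rot": TCP orientation; "ft_force": force on the tool from outside, world axes, zero at the start; "moment": the same for the moment, N m; "grip_width": finger opening in m; "grip_force": force on a finger pad.
Only numpy, scipy, OpenCV 4.12 (cv2) and the standard library are available. Lean on these libraries where they do the work, as an engineer would, in place of code of your own. Each camera call takes 0.05 s, during which the arm holds its last target. There are 200 camera calls.

TASK

Slide the blade of the lifter under the glued-up panel in the gluing jig, lift the panel out on it and set the lifter down flat on the bench with the panel still lying on it, clear of the jig, and let go. Then take the panel by its long edges with the fingers and lay it flat across both bearers of the empty drying rack, centred between the dowels and square to the rack. Keep the panel level throughout, and do not disturb the panel that is already drying on the other rack.

Things in the scene. Friction and masses are not known exactly. Their poses are not given: they have to be found in the camera images.
- panel: the glued-up wooden panel of three staves, 160 x 60 x 12 mm, loose, about 90 g, lying in the gluing jig with its length along the jig. Origin at the centre of its underside, x along its length, y across, z up. The bench to the left (+y) of the jig, where the lifter lies, is otherwise clear from x = 0.40 to 0.60 m, y = 0.13 to 0.48 m
- lifter: loose spatula, about 220 g, lying flat: straight steel blade 34 mm wide, 2 mm thick, wooden grip block above its rear. Origin on the blade's underside below the middle of the grip; x points along the blade to its tip, z up. Blade from x = -50 to +205 mm. Grip: x = -47 to +47 mm, 24 mm wide in y, z = 16 to 50 mm; it is held across its width, from above
- jig: plywood gluing jig, fixed, tops of its walls at z = 33 mm. Origin under its centre, z up; open end at -x. Base 6 mm high, x = -96 to +104 mm, y = +-50 mm. Side fences (inner faces y = +-32 mm, x = -84 to +96 mm) and end stop (inner face x = +82 mm) stand 2 mm from the panel: no finger room there
- rack_empty: the empty drying rack, fixed. Origin under its centre, z up. Base 150 (x) x 108 (y) x 8 mm; two bearers 20 mm wide run along y at x = +-50 mm, tops at z = 28 mm; on them four dowels, 8 mm thick, 22 mm tall, at x = +-50, y = +-48 mm. The panel belongs centred on it, its length along x, on both bearers between the dowels
- rack_used: the other drying rack, alike and fixed, carrying the dry panel
- dry_panel: a panel like the first, loose, already lying on the other rack; origin at the centre of its underside. To be left alone
- jig_channel (a point): mouth of the channel below the panel, at its middle: in the jig's frame x = -82, y = 0, z = 13 mm; same axes as the jig. The channel is 46 mm wide, from z = 6 to 20 mm above the bench, open at -x, 164 mm long in +x; the runners beside it (9 mm wide, tops at z = 20 mm) carry the panel along its long edges

How it is judged:
By the outcome, as a careful person would: the job done as asked, in the order asked, and still so for the second after the job is handed in, with the robot touching nothing.
It also fails if it takes over 69 s, if anything falls off the work surface, if the arm or the gripper's body presses on something with over 40 N, if the wrist force passes 120 N, or if a joint passes its speed limit or range.

## Working session

There is one attempt and no reset: what is moved stays moved. The work goes in short steps, Python scripts to look and compute and a tool call to move; the robot and the scene stay as the last step left them, time stands still between calls to the robot, and variables do not carry over. Pictures are saved under pics/ and viewed, at most 10 in all, crops included, and the job is handed in when it is done.

Besides the shell and the picture viewer there is one more tool, called in YAML: its name, and indented under it one key for each argument. arm_command: Moves the arm, as the interface text tells. Its arguments: {"type":"object","properties":{"deltas":{"type":"array"},"newtons":{"type":"number"}},"required":["deltas"]}

```bash
mkdir -p pics; ls
cat > h.py <<'E'
import numpy as np, cv2
from rig import status, imaging, order
def grab(n):
    o=status.get_obs(); p=imaging.camera_params(n); im,d=imaging.camera(n); return im,d,p,o
def world(d,p):
    K=np.array(p["intrinsics"]);T=np.linalg.inv(np.array(p["camera_from_world"]))
    v,u=np.mgrid[:d.shape[0],:d.shape[1]]
    c=np.stack([(u-K[0,2])/K[0,0]*d,-(v-K[1,2])/K[1,1]*d,-d,np.ones_like(d)],-1)
    return (c@T.T)[...,:3]
E
python3 - <<'E'
from h import *
o=status.get_obs(); print({k:np.round(v,3).tolist() for k,v in o.items()})
for n in ["scene","side","wrist"]:
    im,d,p,o=grab(n); cv2.imwrite(f"pics/{n}0.png",im[...,::-1]); np.savez(f"pics/{n}0.npz",im=im,d=d,K=p["intrinsics"],T=p["camera_from_world"])
    print(n,{k:(np.round(v,3).tolist()) for k,v in p.items()})
a=np.vstack([cv2.imread("pics/scene0.png"),]);
E
```

```text
pics
{'time': 0.0, 'q': [1.145, 0.528, 1.434, 0.0, 1.181, -0.179], 'joint_velocities': [0.0, -0.0, -0.0, -0.001, 0.001, -0.001], 'joint_torque': [0.001, -44.004, -17.66, 0.064, 0.058, -0.0], 'position': [0.152, 0.605, 0.222], 'tool_rot': [0.123, 0.992, -0.001, -0.0], 'ft_force': [0.67, -0.684, 0.734], 'moment': [0.042, -0.01, -0.025], 'grip_force': 0.0, 'grip_width': 0.087}
scene {'intrinsics': [[435.298, 0.0, 313.68], [0.0, 435.298, 199.306], [0.0, 0.0, 1.0]], 'camera_from_world': [[0.799, -0.602, -0.003, -0.408], [0.396, 0.522, 0.756, -0.259], [-0.453, -0.605, 0.655, -1.395], [0.0, 0.0, 0.0, 1.0]]}
side {'intrinsics': [[488.524, 0.0, 327.578], [0.0, 488.524, 199.004], [0.0, 0.0, 1.0]], 'camera_from_world': [[-0.949, -0.314, -0.013, 0.464], [0.117, -0.392, 0.913, -0.112], [-0.291, 0.865, 0.409, -1.43], [0.0, 0.0, 0.0, 1.0]]}
wrist {'intrinsics': [[316.23, 0.0, 325.854], [0.0, 316.23, 202.933], [0.0, 0.0, 1.0]], 'camera_from_world': [[0.244, 0.97, -0.002, -0.624], [-0.935, 0.234, -0.266, 0.032], [-0.258, 0.067, 0.964, -0.39], [0.0, 0.0, 0.0, 1.0]]}
```

View pics/scene0.png

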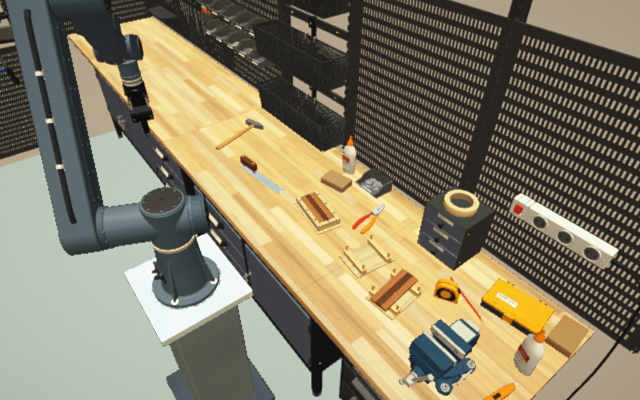

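View pics/side0.png

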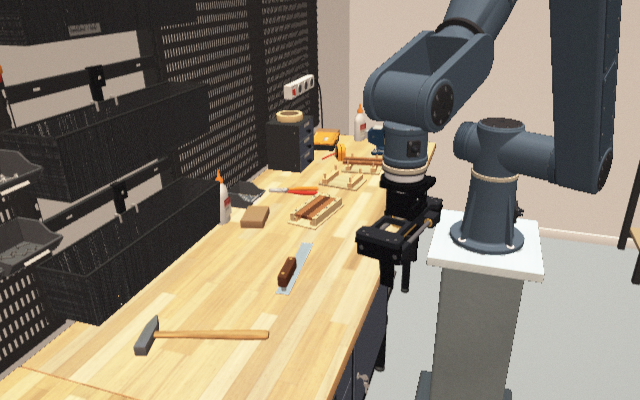

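The scene picture shows the lifter (grip at 248,162; tip about 280,190), the jig with its panel (318,210), the empty rack (368,255) and the used rack (395,290). The side picture shows the same objects and the hammer at bottom left. Next I'll get rough positions.

Run:
```python
from h import *
for n,pts in [("scene",dict(grip=(248,162),tip=(280,190),jig=(318,210),rackE=(368,257),used=(395,290))),("side",dict(grip=(287,271),tip=(308,246),panel=(313,209),rackE=(343,180)))]:
    z=np.load(f"pics/{n}0.npz"); W=world(z["d"],dict(intrinsics=z["K"],camera_from_world=z["T"]))
    for k,(u,v) in pts.items(): print(n,k,W[v,u].round(3))
z=np.load("pics/wrist0.npz");T=np.linalg.inv(z["T"]);o=status.get_obs()
from scipy.spatial.transform import Rotation as R
Rt=R.from_quat(o["tool_rot"]).as_matrix();print("cam in tool",(Rt.T@(T[:3,3]-o["position"])).round(4));print((Rt.T@T[:3,:3]).round(4)); print(Rt.round(3))
```

```text
scene grip [0.457 0.381 0.045]
scene tip [ 0.492  0.199 -0.003]
scene jig [ 0.519 -0.016  0.03 ]
scene rackE [ 0.525 -0.284  0.008]
scene used [ 0.478 -0.451  0.041]
side grip [0.455 0.412 0.05 ]
side tip [0.48  0.205 0.002]
side panel [0.527 0.029 0.033]
side rackE [ 0.523 -0.289  0.009]
cam in tool [ 0.0731  0.0004 -0.1618]
[[ 7.000e-04  9.638e-01  2.665e-01]
 [ 1.000e+00 -9.000e-04  3.000e-04]
 [ 5.000e-04  2.665e-01 -9.638e-01]]
[[-0.97   0.244 -0.001]
 [ 0.244  0.97  -0.002]
 [ 0.    -0.002 -1.   ]]
```

```bash
cat >> h.py <<'E'
def yaw(o=None):  # world angle of tool y
    from scipy.spatial.transform import Rotation as R
    o=o or status.get_obs(); m=R.from_quat(o["tool_rot"]).as_matrix(); return np.arctan2(m[1,1],m[0,1])
def plan(target,tyaw,n,g,start=None,syaw=None,ramp=0):
    "rows [g,tx,ty,tz,roll] from start to target; roll + turns tool y clockwise"
    o=status.get_obs(); p=np.array(o["position"] if start is None else start); a=yaw(o) if syaw is None else syaw
    w=np.ones(n)
    for i in range(ramp): w[i]=w[-1-i]=(i+1)/(ramp+1)
    w/=w.sum(); D=np.array(target)-p; da=tyaw-a
    for k in range(n):
        d=D*w[k]; y=np.array([np.cos(a),np.sin(a)]); x=np.array([-y[1],y[0]])
        print(f"{g},{d[:2]@x:.4f},{d[:2]@y:.4f},{-d[2]:.4f},{-da*w[k]:.4f},"); a+=da*w[k]
E
python3 -c "
from h import *
print(yaw());plan([.48,.32,.27],0,10,1,ramp=1)"
```

```text
1.3239816176450792
1,-0.0215,-0.0109,-0.0027,0.0736,
1,-0.0445,-0.0187,-0.0054,0.1471,
1,-0.0468,-0.0119,-0.0054,0.1471,
1,-0.0480,-0.0049,-0.0054,0.1471,
1,-0.0482,0.0022,-0.0054,0.1471,
1,-0.0474,0.0092,-0.0054,0.1471,
1,-0.0455,0.0161,-0.0054,0.1471,
1,-0.0427,0.0226,-0.0054,0.1471,
1,-0.0389,0.0286,-0.0054,0.1471,
1,-0.0172,0.0170,-0.0027,0.0736,
```

arm_command:
  deltas: [1,-0.0215,-0.011,-0.003,0.0736,1,-0.0445,-0.0187,-0.0054,0.147,1,-0.0468,-0.012,-0.0054,0.147,1,-0.048,-0.005,-0.0054,0.147,1,-0.048,0.002,-0.0054,0.147,1,-0.0475,0.009,-0.0054,0.147,1,-0.0455,0.016,-0.0054,0.147,1,-0.0427,0.0226,-0.0054,0.147,1,-0.039,0.0286,-0.0054,0.147,1,-0.017,0.017,-0.003,0.074,1,0,0,0,0]

```text
time: 1.52
position: [0.4811, 0.3192, 0.2716]
tool_rot: [0.708, 0.706, 0.0, 0.0]
ft_force: [-1.0, 0.8, 0.0]
grip_width: 0.087
grip_force: 0.0
```

Run:
```python
from h import *
im,d,p,o=grab("wrist"); print(o["time"],o["position"],yaw(o),o["q"])
cv2.imwrite("pics/wrist1.png",im[...,::-1]); np.savez("pics/wrist1.npz",im=im,d=d,K=p["intrinsics"],T=p["camera_from_world"])
```

```text
1.525 [0.48110358 0.31919783 0.27162089] -0.0020632364314396206 [3.92314619e-01 4.09460854e-01 1.49625831e+00 2.70934527e-05
 1.23565047e+00 3.94368937e-01]
```

View pics/wrist1.png

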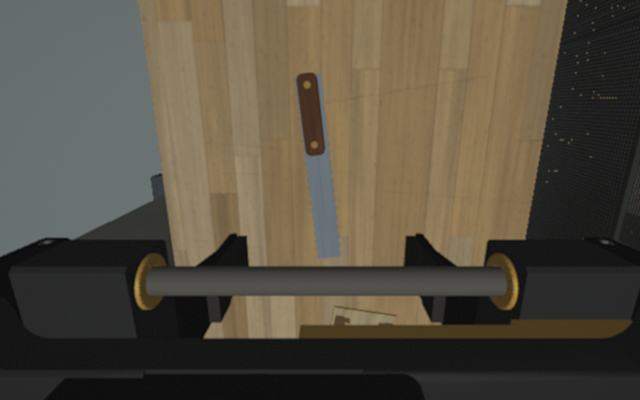

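The wrist picture shows the lifter: grip from (302,75) to (317,155), blade tip at (329,257). Only the jig's near edge shows, at about (365,315), with the gripper hiding the rest. I'll look over the jig next.

arm_command:
  deltas: [1,-0.03,0.0,0.005,0,1,-0.06,0.005,0.005,0,1,-0.06,0.005,0.005,0,1,-0.06,0.005,0.005,0,1,-0.06,0.005,0.005,0,1,-0.06,0.005,0.005,0,1,-0.06,0,0.005,0,1,-0.03,0,0,0,1,0,0,0,0]

```text
time: 2.7
position: [0.5047, -0.1001, 0.2364]
tool_rot: [0.707, 0.707, 0.0, -0.0]
ft_force: [0.4, 0.4, -0.2]
grip_width: 0.0871
grip_force: 0.0
```

Run:
```python
from h import *
im,d,p,o=grab("wrist"); print(o["time"],o["position"],yaw(o))
cv2.imwrite("pics/wrist2.png",im[...,::-1]); np.savez("pics/wrist2.npz",im=im,d=d,K=p["intrinsics"],T=p["camera_from_world"])
```

```text
2.7 [ 0.50474887 -0.10011794  0.23643117] -0.0009515652700049548
```

View pics/wrist2.png

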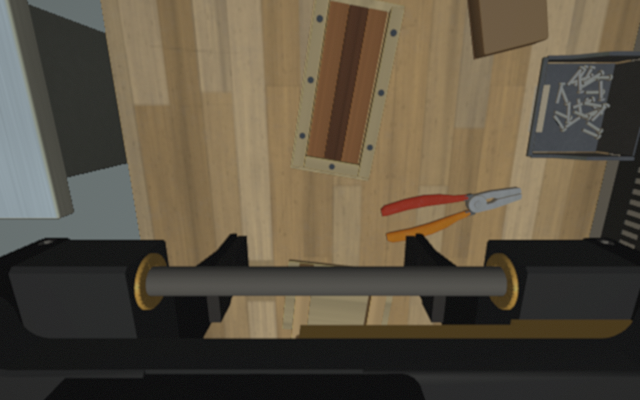

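The picture shows the jig: its channel opens at the top (+Y), the end stop is at the bottom (332,165), and the panel spans roughly (357,5) to (335,160). Next I'll compute the lifter, panel and jig poses.

```bash
cat >> h.py <<'E'
def load(f):
    z=np.load(f); p=dict(intrinsics=z["K"],camera_from_world=z["T"]); return z["im"],z["d"],p,world(z["d"],p)
def rect(W,m):
    n,l,s,c=cv2.connectedComponentsWithStats(m.astype(np.uint8)); i=1+np.argmax(s[1:,4]); q=W[l==i]
    r=cv2.minAreaRect((q[:,:2]*1000).astype(np.float32)); return r,np.round(np.median(q[:,2])*1000,1),len(q),cv2.boxPoints(r).round(1).tolist()
E
python3 - <<'E'
from h import *
im,d,p,W=load("pics/wrist1.npz"); x,y,z=np.moveaxis(W,-1,0); hsv=cv2.cvtColor(im,cv2.COLOR_RGB2HSV)
near=(x>.38)&(x<.56)&(y>.13)&(y<.5)
print("table z",np.median(z[near]), "noise",np.std(z[near&(z<.01)]))
print("grip",rect(W,near&(z>.04)))
sat=hsv[...,1]; m=near&(z<.02)&(sat<90); print("blade",rect(W,m))
print("blade hsv",hsv[210,321],"table",hsv[210,400])
im,d,p,W=load("pics/wrist2.npz"); x,y,z=np.moveaxis(W,-1,0); hsv=cv2.cvtColor(im,cv2.COLOR_RGB2HSV)
n=(x>.42)&(x<.62)&(y>-.13)&(y<.15)
print("hsv panel",hsv[80,330],hsv[80,350],hsv[80,370],"wall",hsv[120,305],"table",hsv[120,280], "z",z[80,330],z[80,350],z[120,306])
m=n&(z>.022)&(hsv[...,0]<13); print("panel",rect(W,m))
print("jig walls+panel",rect(W,n&(z>.024)))
print("jig all",rect(W,n&(z>.003)))
E
```

```text
table z 0.36393101977559045 noise 0.0010156760653664257
grip (((476.8773193359375, 350.536376953125), (166.31398010253906, 84.18749237060547), 0.3680807054042816), np.float64(368.2), 88684, [[393.5, 392.1000061035156], [394.0, 307.8999938964844], [560.2999877929688, 309.0], [559.7999877929688, 393.20001220703125]])
blade (((478.70916748046875, 308.5815734863281), (49.258731842041016, 273.2912292480469), 6.297587871551514), np.float64(1.3), 3565, [[439.20001220703125, 441.70001220703125], [469.20001220703125, 170.10000610351562], [518.2000122070312, 175.5], [488.20001220703125, 447.1000061035156]])
blade hsv [101  37 118] table [ 18 105 134]
hsv panel [ 14 139 110] [ 11 135  70] [ 14 138 109] wall [ 21  74 137] table [ 18 104 144] z 0.03133094836164224 0.031145693126372498 0.03368544706406007
panel (((522.5916137695312, 3.6024627685546875), (157.7626495361328, 24.68759536743164), 80.31212615966797), np.float64(31.6), 2607, [[497.1000061035156, -72.0999984741211], [521.5, -76.19999694824219], [548.0, 79.30000305175781], [523.7000122070312, 83.4000015258789]])
jig walls+panel (((506.00048828125, -68.77456665039062), (171.86154174804688, 84.0935287475586), 0.4895804822444916), np.float64(332.7), 89218, [[419.70001220703125, -27.5], [420.3999938964844, -111.5999984741211], [592.2999877929688, -110.0999984741211], [591.5999755859375, -26.0]])
jig all (((506.00048828125, -68.77456665039062), (171.86154174804688, 84.0935287475586), 0.4895804822444916), np.float64(332.7), 89218, [[419.70001220703125, -27.5], [420.3999938964844, -111.5999984741211], [592.2999877929688, -110.0999984741211], [591.5999755859375, -26.0]])
```

Run:
```python
from h import *
def R(name,W,m):
    r=rect(W,m); (c,s,a)=r[0]; print(name,np.round(c,1),np.round(s,1),round(a,2),"z",r[1],r[2])
im,d,p,W=load("pics/wrist1.npz"); x,y,z=np.moveaxis(W,-1,0); hsv=cv2.cvtColor(im,cv2.COLOR_RGB2HSV)
near=(x>.38)&(x<.56)&(y>.13)&(y<.5)&(z<.08)
R("grip",W,near&(z>.04)); R("grip25",W,near&(z>.02))
m=near&(z<.015)&(hsv[...,0]>70); R("blade",W,m)
cv2.imwrite("pics/m.png",m*255)
# blade centreline fit: bins along y
q=W[m&(y>.20)&(y<.33)]; 
for b in np.arange(.19,.34,.02):
    s=W[m&(abs(y-b)<.004)]; 
    if len(s): print(round(b,3),len(s),(s[:,0].min()*1000).round(1),(s[:,0].max()*1000).round(1))
print("tip y min",np.sort(W[m][:,1])[:5])
im,d,p,W=load("pics/wrist2.npz"); x,y,z=np.moveaxis(W,-1,0); hsv=cv2.cvtColor(im,cv2.COLOR_RGB2HSV)
n=(x>.42)&(x<.62)&(y>-.13)&(y<.15)&(z<.08)
print("table",np.median(z[n]))
m=n&(z>.022)&(hsv[...,1]>115)&(hsv[...,0]<18); R("panel",W,m)
R("walls+panel",W,n&(z>.024));R("jig all",W,n&(z>.004))
for b in np.arange(-.07,.11,.02):
    s=W[m&(abs(y-b)<.003)]; t=W[n&(z>.024)&(abs(y-b)<.003)]
    if len(s): print(round(b,3),len(s),(np.percentile(s[:,0],[0,2,98,100])*1000).round(1),"wall",(t[:,0].min()*1000).round(1),(t[:,0].max()*1000).round(1), "z",(np.median(s[:,2])*1000).round(1))
```

```text
grip [462.9 393.3] [24.  94.9] 6.35 z 49.0 1644
grip25 [462.9 393.3] [24.  94.9] 6.36 z 49.0 1659
blade [471.4 315.5] [ 32.3 252.5] 6.35 z 1.6 2577
0.19 44 470.6 498.9
0.21 112 467.8 498.8
0.23 116 465.1 497.1
0.25 119 463.8 494.0
0.27 115 461.2 492.5
0.29 124 458.6 489.6
0.31 134 456.2 488.1
0.33 137 453.9 485.3
tip y min [0.18911505 0.18912881 0.18917973 0.18978907 0.18989203]
table 0.000737233643634011
panel [524.7   2.7] [160.6  59.9] 80.26 z 31.6 8445
walls+panel [524.7  -1.7] [179.9  92.3] 80.21 z 31.9 13681
jig all [5.248e+02 4.000e-01] [199.7  99.7] 80.32 z 31.8 14978
-0.07 273 [482.5 484.  541.2 542.7] wall 466.4 560.2 z 31.6
-0.05 273 [485.3 486.5 544.5 545.8] wall 469.3 562.7 z 31.4
-0.03 323 [489.  490.1 548.3 549.6] wall 473.2 566.2 z 31.6
-0.01 327 [492.5 493.6 551.6 553.2] wall 477.1 569.7 z 31.5
0.01 331 [496.  497.1 554.8 556.2] wall 479.6 573.1 z 31.7
0.03 338 [499.3 500.4 558.2 559.4] wall 483.2 576.7 z 31.6
0.05 372 [502.6 503.7 561.5 562.7] wall 486.7 580.9 z 31.5
0.07 374 [505.8 506.8 565.1 567.1] wall 490.2 583.5 z 31.5[ WARN:0@0.349] global loadsave.cpp:1063 imwrite_ Unsupported depth image for selected encoder is fallbacked to CV_8U.
```

```bash
python3 -c "
from h import *
plan([.4653,.3714,.10],.111,11,1,ramp=1)"
```

```text
1,0.0235,-0.0019,0.0068,-0.0055,
1,0.0470,-0.0036,0.0136,-0.0111,
1,0.0471,-0.0031,0.0136,-0.0111,
1,0.0471,-0.0026,0.0136,-0.0111,
1,0.0471,-0.0021,0.0136,-0.0111,
1,0.0471,-0.0016,0.0136,-0.0111,
1,0.0472,-0.0010,0.0136,-0.0111,
1,0.0472,-0.0005,0.0136,-0.0111,
1,0.0472,0.0000,0.0136,-0.0111,
1,0.0472,0.0005,0.0136,-0.0111,
1,0.0236,0.0005,0.0068,-0.0055,
```

arm_command:
  deltas: [1,0.0235,-0.0019,0.0068,-0.0055,1,0.047,-0.0036,0.0136,-0.011,1,0.047,-0.003,0.0136,-0.011,1,0.047,-0.0026,0.0136,-0.011,1,0.047,-0.002,0.0136,-0.011,1,0.047,-0.0016,0.0136,-0.011,1,0.0472,-0.001,0.0136,-0.011,1,0.0472,-0.0005,0.0136,-0.011,1,0.0472,0,0.0136,-0.011,1,0.0472,0.0005,0.0136,-0.011,1,0.0236,0.0005,0.0068,-0.006,1,0,0,0,0]

```text
time: 4.25
position: [0.4631, 0.3732, 0.1001]
tool_rot: [0.664, 0.747, -0.001, -0.001]
ft_force: [-0.5, -0.4, 0.1]
grip_width: 0.0868
grip_force: 0.0
```

```bash
python3 -c "
from h import *
o=status.get_obs();print(yaw(o),o['position'])
plan([.4653,.3714,.014],.111,5,1,ramp=1)"
```

```text
0.11716198251871035 [0.46312094 0.37322498 0.10010337]
1,-0.0003,0.0002,0.0108,0.0008,
1,-0.0005,0.0005,0.0215,0.0015,
1,-0.0005,0.0005,0.0215,0.0015,
1,-0.0005,0.0005,0.0215,0.0015,
1,-0.0003,0.0002,0.0108,0.0008,
```

arm_command:
  deltas: [0.3,-0.0003,0.0002,0.0108,0.0008,0.3,-0.0005,0.0005,0.0215,0.0015,0.3,-0.0005,0.0005,0.0215,0.0015,0.3,-0.0005,0.0005,0.0215,0.0015,0.3,-0.0003,0.0002,0.0108,0.0008,0.3,0,0,0,0,-1,0,0,0,0,-1,0,0,0,0,-1,0,0,0,0,-1,0,0,0,0]
  newtons: 60

```text
time: 5.5
position: [0.4677, 0.3682, 0.015]
tool_rot: [0.669, 0.743, -0.0, -0.0]
ft_force: [-3.2, -0.8, 2.0]
grip_width: 0.0248
grip_force: 1.3
```

Run:
```python
from h import *
im,d,p,o=grab("wrist"); print(o["time"],o["position"],yaw(o),o["grip_width"],o["grip_force"],o["ft_force"])
cv2.imwrite("pics/wrist3.png",im[...,::-1]); np.savez("pics/wrist3.npz",im=im,d=d,K=p["intrinsics"],T=p["camera_from_world"])
W=world(d,p);x,y,z=np.moveaxis(W,-1,0)
n=(d>0)&(x>.38)&(x<.56)&(y>.3)&(y<.5)&(z>.035)&(z<.06);print(n.sum(),W[n].min(0),W[n].max(0)); print(rect(W,n)[:3])
```

```text
5.5 [0.46766956 0.36824317 0.01497626] 0.10469016981063561 0.024774727698907963 1.2831968459067866 [-3.23623813 -0.78558143  2.03447743]
10145 [0.44253319 0.34662687 0.0350273 ] [0.49005623 0.44084148 0.05920399]
(((469.10821533203125, 405.9557189941406), (68.61385345458984, 46.716522216796875), 83.92606353759766), np.float64(49.1), 8836)
```

arm_command:
  deltas: [-1,0,0,0,0,-1,0,0,0,0,-1,0,0,0,0]
  newtons: 60

```text
time: 5.92
position: [0.4676, 0.3682, 0.0149]
tool_rot: [0.669, 0.743, -0.0, -0.0]
ft_force: [-3.3, -0.3, 4.6]
grip_width: 0.0238
grip_force: 60.0
```

Run:
```python
from h import *
o=status.get_obs()
im,d,p,o=grab("wrist"); print(o["time"],o["position"],yaw(o),o["grip_width"],o["grip_force"],o["ft_force"])
np.savez("pics/wrist3.npz",im=im,d=d,K=p["intrinsics"],T=p["camera_from_world"])
W=world(d,p);x,y,z=np.moveaxis(W,-1,0); hsv=cv2.cvtColor(im,cv2.COLOR_RGB2HSV)
n=(d>0)&(x>.38)&(x<.56)&(y>.36)&(y<.5)&(z>.044)&(z<.055)
for b in np.arange(.37,.45,.01):
    s=W[n&(abs(y-b)<.003)]
    if len(s): print(round(b,2),(s[:,0].min()*1e3).round(1),(s[:,0].max()*1e3).round(1))
print(hsv[100,320], W[n][:,1].max())
```

```text
5.925 [0.46757965 0.36820784 0.01492657] 0.10477523430452933 0.02380878805067735 59.99863433651626 [-3.29456847 -0.30593789  4.61952947]
0.38 443.1 489.4
0.39 453.1 477.0
0.4 451.9 476.1
0.41 451.0 474.9
0.42 449.7 474.0
0.43 448.9 472.8
0.44 450.7 471.1
[ 18 105 151] 0.44053341008062047
```

```bash
python3 -c "
from h import *
plan([.5744,.291,.056],-.1698,8,-1,start=[.4676,.3682,.056],ramp=2)"
```

```text
-1,-0.0049,0.0055,-0.0000,0.0153,
-1,-0.0096,0.0111,-0.0000,0.0305,
-1,-0.0139,0.0170,-0.0000,0.0458,
-1,-0.0131,0.0176,-0.0000,0.0458,
-1,-0.0123,0.0182,-0.0000,0.0458,
-1,-0.0114,0.0188,-0.0000,0.0458,
-1,-0.0070,0.0128,-0.0000,0.0305,
-1,-0.0033,0.0065,-0.0000,0.0153,
```

arm_command:
  deltas: [-1,0,0,-0.01,0,-1,0,0,-0.02,0,-1,0,0,-0.01,0,-1,-0.0049,0.0055,0,0.0153,-1,-0.0096,0.011,0,0.0305,-1,-0.0139,0.017,0,0.0458,-1,-0.0131,0.0176,0,0.0458,-1,-0.0123,0.0182,0,0.0458,-1,-0.0114,0.0188,0,0.0458,-1,-0.007,0.0128,0,0.0305,-1,-0.0033,0.0065,0,0.015,-1,0,0,0,0]

```text
time: 7.48
position: [0.5751, 0.2909, 0.0546]
tool_rot: [0.765, 0.644, -0.0, -0.0]
ft_force: [0.0, 0.0, -1.0]
grip_width: 0.0232
grip_force: 60.0
```

```bash
cat > blade.py <<'E'
from h import *
o=status.get_obs(); print(o["time"],o["position"].round(4),round(yaw(o),4),o["grip_width"],o["ft_force"],o["moment"])
for n in ["side","scene"]:
    im,d,p,o=grab(n); cv2.imwrite(f"pics/{n}_{o['time']:.2f}.png",im[...,::-1])
    W=world(d,p);x,y,z=np.moveaxis(W,-1,0); hsv=cv2.cvtColor(im,cv2.COLOR_RGB2HSV)
    a=yaw(o); ax=np.array([np.sin(a),-np.cos(a)]); P=o["position"]; lx=(x-P[0])*ax[0]+(y-P[1])*ax[1]; ly=-(x-P[0])*ax[1]+(y-P[1])*ax[0]
    print(n)
    for b in range(30,185,15):
        m=(d>0)&(abs(lx*1e3-b)<5)&(abs(ly)<.03)&(abs(z-P[2]+.015)<.012)&(hsv[...,0]>60)&(hsv[...,1]<110)
        if m.sum()>3: print(b,m.sum(),"z",(np.median(z[m])*1e3).round(1),"ly",(ly[m].min()*1e3).round(1),(ly[m].max()*1e3).round(1))
E
python3 blade.py
```

```text
7.475 [0.5751 0.2909 0.0546] -0.1704 0.023166259672120687 [ 0.03837178  0.01426666 -1.0340498 ] [-0.06980483  0.08038905  0.00669781]
side
30 5 z 42.3 ly -10.8 -4.5
45 11 z 42.2 ly -10.1 5.4
60 15 z 41.5 ly -11.1 15.4
75 15 z 41.5 ly -10.2 14.9
90 14 z 41.7 ly -10.7 17.8
105 11 z 42.1 ly -10.3 6.0
120 10 z 41.7 ly -14.6 6.6
135 10 z 41.7 ly -10.4 6.2
150 9 z 42.3 ly -10.0 6.1
165 8 z 41.4 ly -8.7 3.1
scene
30 10 z 40.0 ly -15.3 11.2
45 13 z 40.0 ly -13.3 13.2
60 13 z 39.1 ly -15.1 13.6
75 7 z 40.8 ly -14.6 11.5
90 9 z 39.1 ly -10.6 7.3
105 10 z 38.4 ly -8.6 11.4
120 12 z 40.2 ly -12.6 11.7
135 11 z 40.4 ly -10.1 12.5
150 12 z 41.2 ly -14.4 14.6
165 8 z 38.6 ly -14.4 9.8
180 5 z 42.4 ly -6.7 11.7
```

arm_command:
  deltas: [-1,0,-0.0007,0.007,0,-1,0,0,0.014,0,-1,0,0,0.0066,0,-1,-0.01,0,0,0,-1,-0.02,0,0,0,-1,-0.02,0,0,0,-1,-0.02,0,0,0,-1,0,0,0,0]

```text
time: 8.57
position: [0.5621, 0.22, 0.0273]
tool_rot: [0.765, 0.643, -0.0, -0.0]
ft_force: [-0.1, -0.7, -2.0]
grip_width: 0.0236
grip_force: 60.0
```

Run:
```python
from h import *
o=status.get_obs(); print(o["time"],o["position"].round(4),round(yaw(o),4),o["ft_force"],o["moment"])
im,d,p,o=grab("side"); K=p["intrinsics"]; c=p["camera_from_world"]@np.r_[.55,.12,.02,1]; u=int(K[0,2]+K[0,0]*c[0]/-c[2]); v=int(K[1,2]+K[1,1]*c[1]/c[2]); print(u,v)
a=cv2.resize(im[max(v-60,0):v+60,u-80:u+80],None,fx=5,fy=5)[...,::-1]; cv2.imwrite("pics/ins1.png",a)
```

```text
8.575 [0.5621 0.22   0.0273] -0.1727 [-0.05629724 -0.67625022 -2.04979379] [-0.1114914   0.0194666  -0.01406314]
295 224
```

View pics/ins1.png

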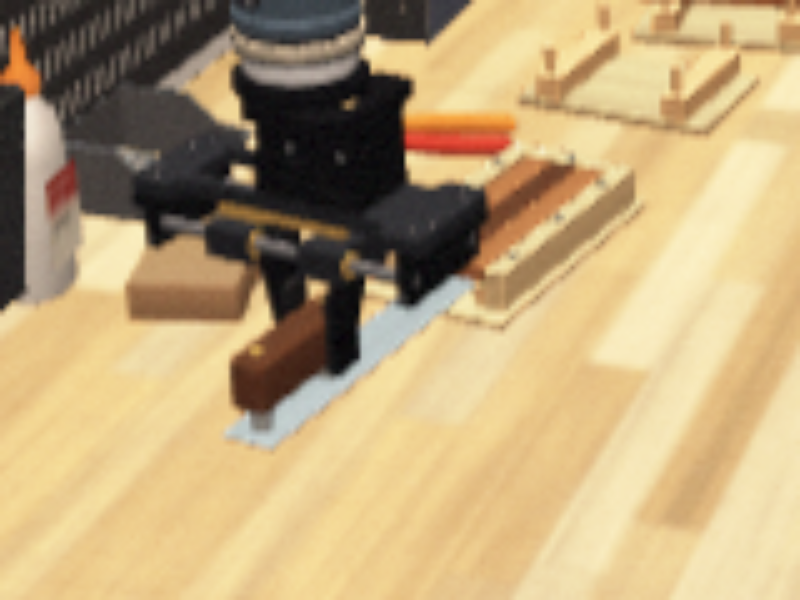

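The side crop shows the blade level and entering the channel mouth (470,280), in line with the jig. The brown block at (190,290) is behind the gripper. I'll check that it clears the gripper body.

Run:
```python
from h import *
for f in ["scene0","wrist2"]:
    im,d,p,W=load(f"pics/{f}.npz"); x,y,z=np.moveaxis(W,-1,0)
    for y0 in np.arange(-.1,.5,.05):
        m=(d>0)&(y>y0)&(y<y0+.05)&(z>.06)&(x>.55)&(x<.8)&(z<.15)
        m2=(d>0)&(y>y0)&(y<y0+.05)&(z>.02)&(x>.585)&(x<.8)&(z<.15)
        print(f,round(y0,2),"minx z>60:",x[m].min().round(3) if m.any() else None,"z>20:",(x[m2].min().round(3),np.percentile(z[m2],95).round(3)) if m2.any() else None)
```

```text
scene0 -0.1 minx z>60: None z>20: (np.float64(0.737), np.float64(0.049))
scene0 -0.05 minx z>60: None z>20: (np.float64(0.734), np.float64(0.03))
scene0 0.0 minx z>60: None z>20: (np.float64(0.673), np.float64(0.047))
scene0 0.05 minx z>60: 0.78 z>20: (np.float64(0.661), np.float64(0.047))
scene0 0.1 minx z>60: 0.765 z>20: (np.float64(0.647), np.float64(0.134))
scene0 0.15 minx z>60: 0.77 z>20: (np.float64(0.696), np.float64(0.112))
scene0 0.2 minx z>60: 0.726 z>20: (np.float64(0.726), np.float64(0.143))
scene0 0.25 minx z>60: 0.725 z>20: (np.float64(0.725), np.float64(0.146))
scene0 0.3 minx z>60: 0.725 z>20: (np.float64(0.725), np.float64(0.145))
scene0 0.35 minx z>60: 0.723 z>20: (np.float64(0.723), np.float64(0.145))
scene0 0.4 minx z>60: 0.724 z>20: (np.float64(0.724), np.float64(0.144))
scene0 0.45 minx z>60: 0.725 z>20: (np.float64(0.725), np.float64(0.145))
wrist2 -0.1 minx z>60: None z>20: (np.float64(0.737), np.float64(0.052))
wrist2 -0.05 minx z>60: None z>20: (np.float64(0.737), np.float64(0.03))
wrist2 0.0 minx z>60: None z>20: (np.float64(0.672), np.float64(0.051))
wrist2 0.05 minx z>60: None z>20: (np.float64(0.662), np.float64(0.027))
wrist2 0.1 minx z>60: None z>20: None
wrist2 0.15 minx z>60: None z>20: None
wrist2 0.2 minx z>60: None z>20: None
wrist2 0.25 minx z>60: None z>20: None
wrist2 0.3 minx z>60: None z>20: None
wrist2 0.35 minx z>60: None z>20: None
wrist2 0.4 minx z>60: None z>20: None
wrist2 0.45 minx z>60: None z>20: None
```

arm_command:
  deltas: [-1,-0.01,0,0,-0.003,-1,-0.018,0,0,0,-1,-0.018,0,0,0,-1,-0.018,0,0,0,-1,-0.018,0,0,0,-1,-0.018,0,0,0,-1,-0.009,0,0,0,-1,0,0,0,0]

```text
time: 9.62
position: [0.5444, 0.114, 0.0271]
tool_rot: [0.764, 0.645, 0.0, -0.0]
ft_force: [-0.1, 0.5, -1.4]
grip_width: 0.0238
grip_force: 60.0
```

Run:
```python
from h import *
o=status.get_obs(); print(o["time"],o["position"].round(4),round(yaw(o),4),o["ft_force"],o["moment"])
P=o["position"]; print("axis x at y", 525.2+(P[1]*1e3-4.2)*np.tan(np.radians(9.73)))
```

```text
9.625 [0.5444 0.114  0.0271] -0.1682 [-0.10245303  0.53540523 -1.38706669] [-0.07418284  0.1065039  -0.03845376]
axis x at y 544.0332819632631
```

arm_command:
  deltas: [-1,0,0,-0.003,0,-1,0,0,-0.003,0,-1,0,0,-0.002,0,-1,0,0,-0.003,0,-1,0,0,-0.006,0,-1,0,0,-0.009,0,-1,0,0,-0.009,0,-1,0,0,-0.005,0,-1,0,0,0,0,-1,0,0,0,0]

```text
time: 10.88
position: [0.5442, 0.1147, 0.0669]
tool_rot: [0.764, 0.646, -0.0, -0.0]
ft_force: [-0.6, -0.2, -2.4]
grip_width: 0.0234
grip_force: 60.0
```

```bash
cat > pan.py <<'E'
from h import *
o=status.get_obs(); print(o["time"],o["position"].round(4),round(yaw(o),4),o["ft_force"],o["moment"],o["grip_width"])
P=o["position"]
for n in ["side","scene"]:
    im,d,p,o=grab(n); cv2.imwrite(f"pics/{n}_p.png",im[...,::-1]); np.savez(f"pics/{n}_p.npz",im=im,d=d,K=p["intrinsics"],T=p["camera_from_world"])
    W=world(d,p);x,y,z=np.moveaxis(W,-1,0); hsv=cv2.cvtColor(im,cv2.COLOR_RGB2HSV)
    zt=P[2]-.015+.014
    m=(d>0)&(abs(z-zt)<.009)&(hsv[...,0]<15)&(hsv[...,1]>110)&(x>.35)&(x<.68)&(y<P[1]-.025)&(y>P[1]-.25)
    r=rect(W,m); print(n,r[:3],"zt",zt)
    k=cv2.connectedComponentsWithStats(m.astype(np.uint8)); q=W[k[1]==1+np.argmax(k[2][1:,4])]
    c=np.linalg.lstsq(np.c_[q[:,:2]-q[:,:2].mean(0),np.ones(len(q))],q[:,2],rcond=None)[0]; print("slopes deg",np.degrees(c[:2]).round(2),"z",c[2])
E
python3 pan.py
```

```text
10.875 [0.5442 0.1147 0.0669] -0.1668 [-0.55909539 -0.1623634  -2.41429964] [-0.04622217  0.03197058  0.07518842] 0.023438121266603728
side (((526.2369384765625, 4.77227783203125), (164.28640747070312, 62.47707748413086), 79.81096649169922), np.float64(65.4), 301) zt 0.06593421686464454
slopes deg [ 3.05 -0.86] z 0.06502107602505436
scene (((522.0687255859375, -0.85357666015625), (162.45555114746094, 60.53135681152344), 79.40576934814453), np.float64(64.1), 457) zt 0.06593421686464454
slopes deg [-0.73  0.1 ] z 0.06424582233116234
```

```bash
python3 -c "
from h import *
plan([.50,.36,.0669],0,16,-1,ramp=4)"
```

```text
-1,0.0039,-0.0014,-0.0000,-0.0028,
-1,0.0078,-0.0028,-0.0000,-0.0056,
-1,0.0118,-0.0041,-0.0000,-0.0083,
-1,0.0157,-0.0054,-0.0000,-0.0111,
-1,0.0197,-0.0065,-0.0000,-0.0139,
-1,0.0198,-0.0062,-0.0000,-0.0139,
-1,0.0199,-0.0059,-0.0000,-0.0139,
-1,0.0200,-0.0056,-0.0000,-0.0139,
-1,0.0201,-0.0054,-0.0000,-0.0139,
-1,0.0201,-0.0051,-0.0000,-0.0139,
-1,0.0202,-0.0048,-0.0000,-0.0139,
-1,0.0203,-0.0045,-0.0000,-0.0139,
-1,0.0163,-0.0034,-0.0000,-0.0111,
-1,0.0122,-0.0024,-0.0000,-0.0083,
-1,0.0082,-0.0015,-0.0000,-0.0056,
-1,0.0041,-0.0007,-0.0000,-0.0028,
```

arm_command:
  deltas: [-1,0.004,-0.0014,0,-0.003,-1,0.008,-0.003,0,-0.0055,-1,0.012,-0.004,0,-0.0085,-1,0.0157,-0.0054,0,-0.011,-1,0.02,-0.0065,0,-0.014,-1,0.02,-0.006,0,-0.014,-1,0.02,-0.006,0,-0.014,-1,0.02,-0.0056,0,-0.014,-1,0.02,-0.0054,0,-0.014,-1,0.02,-0.005,0,-0.014,-1,0.02,-0.005,0,-0.014,-1,0.02,-0.0045,0,-0.014]

```text
time: 12.48
position: [0.5072, 0.3208, 0.067]
tool_rot: [0.716, 0.698, -0.0, -0.0]
ft_force: [0.1, -0.5, -2.7]
grip_width: 0.0235
grip_force: 60.0
```

arm_command:
  deltas: [-1,0.016,-0.0034,0,-0.011,-1,0.012,-0.0024,0,-0.008,-1,0.008,-0.0015,0,-0.0055,-1,0.004,0,0,-0.003,-1,0,0,0.008,0,-1,0,0,0.016,0,-1,0,0,0.014,0,-1,0,0,0.006,0,-1,0,0,0.003,0,-1,0,0,0,0]

```text
time: 13.72
position: [0.501, 0.3596, 0.0199]
tool_rot: [0.707, 0.707, 0.0, 0.0]
ft_force: [-1.3, 1.3, -2.6]
grip_width: 0.0236
grip_force: 60.0
```

```bash
python3 pan.py
```

```text
13.725 [0.501  0.3596 0.0199] 0.0008 [-1.34176123  1.31001683 -2.61645981] [-0.01036849  0.08405735 -0.01749167] 0.023600974949789244
side (((485.8088073730469, 292.97137451171875), (33.907066345214844, 73.91265106201172), 16.778379440307617), np.float64(18.7), 173) zt 0.018941700637941504
slopes deg [ 4.53 -1.11] z 0.01815070847646521
scene (((498.5988464355469, 244.8463592529297), (60.394893646240234, 166.02528381347656), 0.5349623560905457), np.float64(17.5), 348) zt 0.018941700637941504
slopes deg [-0.79  0.06] z 0.01757393109816653
```

arm_command:
  deltas: [-1,0,0,0.002,0,-1,0,0,0.0015,0,-1,0,0,0.001,0,-1,0,0,0,0]

```text
time: 14.32
position: [0.5008, 0.3596, 0.0155]
tool_rot: [0.707, 0.707, -0.0, -0.0]
ft_force: [0.4, 0.9, -1.9]
grip_width: 0.0234
grip_force: 60.0
```

```bash
python3 -c "
from h import *
o=status.get_obs(); print(o['position'],o['ft_force'],o['moment'],o['time'])"
```

```text
[0.50078944 0.35960524 0.01545105] [ 0.40657163  0.88444807 -1.85090661] [-0.03330143  0.05744444 -0.01058005] 14.325
```

arm_command:
  deltas: [-1,0,0,0.0007,0,-1,0,0,0,0]

```text
time: 14.58
position: [0.5009, 0.3597, 0.015]
tool_rot: [0.707, 0.707, 0.0, 0.0]
ft_force: [0.7, 0.1, -2.1]
grip_width: 0.0238
grip_force: 60.0
```

arm_command:
  deltas: [-1,0,0,0.0006,0,-1,0,0,0,0]

```text
time: 14.82
position: [0.501, 0.3597, 0.0149]
tool_rot: [0.707, 0.707, 0.0, 0.0]
ft_force: [-1.9, -1.2, 4.8]
grip_width: 0.0234
grip_force: 60.0
```

arm_command:
  deltas: [0.3,0,0,0,0,0.3,0,0,0,0,0.3,0,0,0,0,0.3,0,0,-0.02,0,0.3,0,0,-0.04,0,0.6,-0.02,0,-0.05,0,1,-0.05,0,-0.03,0,1,-0.055,0,-0.03,0,1,-0.055,0,-0.03,0,1,-0.03,0,-0.015,0,1,0,0,0,0]

```text
time: 16.2
position: [0.5022, 0.1482, 0.2318]
tool_rot: [0.708, 0.706, 0.002, 0.002]
ft_force: [-0.5, 1.0, -0.7]
grip_width: 0.0867
grip_force: 0.0
```

Run:
```python
from h import *
im,d,p,o=grab("wrist"); print(o["time"],o["position"],yaw(o))
cv2.imwrite("pics/wrist4.png",im[...,::-1]); np.savez("pics/wrist4.npz",im=im,d=d,K=p["intrinsics"],T=p["camera_from_world"])
W=world(d,p);x,y,z=np.moveaxis(W,-1,0); hsv=cv2.cvtColor(im,cv2.COLOR_RGB2HSV)
n=(d>0)&(x>.4)&(x<.6)&(y>.12)&(y<.45)&(z<.08)
for nm,m in [("panel",n&(z>.008)&(z<.025)&(hsv[...,0]<18)&(hsv[...,1]>115)),("grip",n&(z>.04))]:
    print(nm,rect(W,m)[:3])
```

```text
16.2 [0.50220507 0.14819018 0.23180061] -0.0028780439483643535
panel (((500.10235595703125, 246.6455078125), (158.4093017578125, 59.86480712890625), 89.88377380371094), np.float64(13.6), 7662)Traceback (most recent call last):
  File "<stdin>", line 7, in <module>
  File "h.py", line 25, in rect
    n,l,s,c=cv2.connectedComponentsWithStats(m.astype(np.uint8)); i=1+np.argmax(s[1:,4]); q=W[l==i]
                                                                      ~~~~~~~~~^^^^^^^^^
    return _wrapfunc(a, 'argmax', axis=axis, out=out, **kwds)
    return bound(*args, **kwds)
ValueError: attempt to get argmax of an empty sequence
```

View pics/wrist4.png

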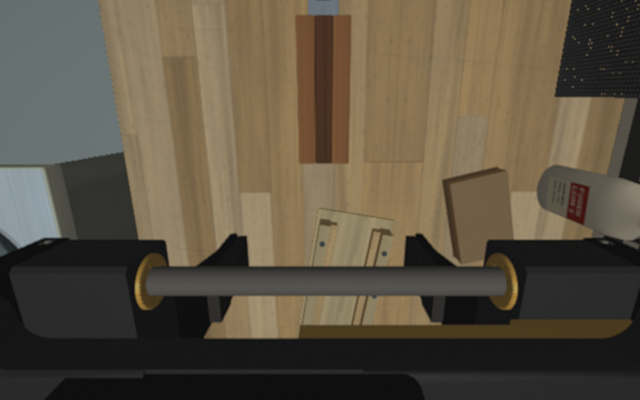

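The panel lies squarely on the blade with its top at 13.6 mm; in the picture it runs from (324,14) to (324,162), clear of the jig. I'll measure the racks before taking it.

arm_command:
  deltas: [1,-0.03,0,0,-0.003,1,-0.055,0,0,0,1,-0.055,0,0,0,1,-0.055,0,0,0,1,-0.055,0,0,0,1,-0.055,0,0,0,1,-0.055,0,0,0,1,-0.055,0,0,0,1,-0.055,0,0,0,1,-0.03,0,0,0,1,0,0,0,0]

```text
time: 17.62
position: [0.5035, -0.3511, 0.2282]
tool_rot: [0.706, 0.708, 0.0, -0.0]
ft_force: [0.9, 1.2, -0.6]
grip_width: 0.0866
grip_force: 0.0
```

Run:
```python
from h import *
im,d,p,o=grab("wrist"); print(o["time"],o["position"],yaw(o))
cv2.imwrite("pics/wrist5.png",im[...,::-1]); np.savez("pics/wrist5.npz",im=im,d=d,K=p["intrinsics"],T=p["camera_from_world"])
W=world(d,p);x,y,z=np.moveaxis(W,-1,0); hsv=cv2.cvtColor(im,cv2.COLOR_RGB2HSV)
n=(d>0)&(x>.38)&(x<.66)&(y>-.40)&(y<-.15)&(z<.08)
print("base",rect(W,n&(z>.004)))
k,l,s,c=cv2.connectedComponentsWithStats((n&(z>.020)&(z<.034)).astype(np.uint8))
for i in range(1,k):
    if s[i,4]>200: q=W[l==i]; r=cv2.minAreaRect((q[:,:2]*1e3).astype(np.float32)); print("bearer",r,s[i,4],np.median(q[:,2]))
k,l,s,c=cv2.connectedComponentsWithStats((n&(z>.044)).astype(np.uint8))
for i in range(1,k):
    if s[i,4]>4: q=W[l==i]; print("dowel",(q.mean(0)*1e3).round(1),s[i,4])
```

```text
17.625 [ 0.50345416 -0.35108636  0.22816735] 0.0023456637304513145
base (((521.1182861328125, -278.0003356933594), (107.99848175048828, 150.3636932373047), 83.28401184082031), np.float64(8.1), 12461, [[440.1000061035156, -322.79998779296875], [589.5, -340.3999938964844], [602.0999755859375, -233.1999969482422], [452.79998779296875, -215.60000610351562]])
bearer ((471.3579406738281, -272.1216735839844), (107.79076385498047, 20.21531105041504), 83.15148162841797) 1763 0.027559720091977102
bearer ((570.634521484375, -283.9289855957031), (107.64311981201172, 20.3553409576416), 83.16893005371094) 1746 0.027451638280302115
dowel [ 477.4 -224.9   49.1] 58
dowel [ 575.8 -236.7   49.1] 59
dowel [ 466.  -319.4   48.9] 49
dowel [ 564.5 -331.1   49.1] 47
dowel [ 533.7 -388.8   48.9] 45
dowel [ 434.8 -396.9   48.6] 39
```

View pics/wrist5.png

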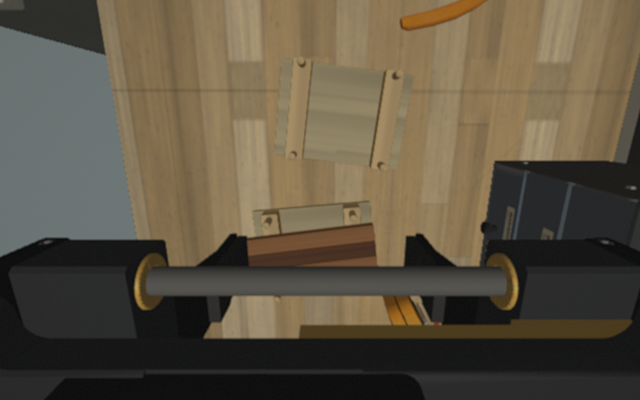

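The picture shows the empty rack with its dowels at (301,62), (397,75), (292,155) and (382,165). Its centre works out to (521.0, -278.0) mm with its x axis at -6.8°, and the used rack is below it. I'll go back and take the panel.

```bash
python3 -c "
from h import *
plan([.5001,.2464,.07],-.002,12,1,ramp=1)"
```

```text
1,0.0271,-0.0000,0.0072,0.0003,
1,0.0541,-0.0001,0.0144,0.0005,
1,0.0541,-0.0001,0.0144,0.0005,
1,0.0541,-0.0001,0.0144,0.0005,
1,0.0541,-0.0002,0.0144,0.0005,
1,0.0541,-0.0002,0.0144,0.0005,
1,0.0541,-0.0002,0.0144,0.0005,
1,0.0541,-0.0003,0.0144,0.0005,
1,0.0541,-0.0003,0.0144,0.0005,
1,0.0541,-0.0003,0.0144,0.0005,
1,0.0541,-0.0003,0.0144,0.0005,
1,0.0271,-0.0002,0.0072,0.0003,
```

arm_command:
  deltas: [1,0.027,0,0.0072,0,1,0.054,0,0.0144,0.0005,1,0.054,0,0.0144,0.0005,1,0.054,0,0.0144,0.0005,1,0.054,0,0.0144,0.0005,1,0.054,-0.0005,0.0144,0.0005,1,0.054,-0.0005,0.0144,0.0005,1,0.054,-0.0005,0.0144,0.0005,1,0.054,-0.0005,0.0144,0.0005,1,0.054,-0.0004,0.0144,0.0005,1,0.054,0,0.0144,0,1,0.027,0,0.0072,0]

```text
time: 19.18
position: [0.4965, 0.2483, 0.07]
tool_rot: [0.705, 0.709, -0.001, -0.001]
ft_force: [-0.6, 0.1, 0.7]
grip_width: 0.087
grip_force: 0.0
```

arm_command:
  deltas: [1,0,0,0,0,1,0,0,0,0]

```text
time: 19.42
position: [0.4982, 0.2444, 0.0709]
tool_rot: [0.707, 0.707, -0.0, -0.0]
ft_force: [0.2, 0.3, -0.6]
grip_width: 0.0873
grip_force: 0.0
```

Run:
```python
from h import *
im,d,p,o=grab("wrist"); print(o["time"],o["position"],yaw(o))
P=o["position"]
W=world(d,p);x,y,z=np.moveaxis(W,-1,0); hsv=cv2.cvtColor(im,cv2.COLOR_RGB2HSV)
n=(d>0)&(abs(x-.5)<.07)&(y>.24)&(y<.35)&(z>.009)&(z<.02)&(hsv[...,0]<18)&(hsv[...,1]>115)
for b in np.arange(.25,.33,.01):
    s=W[n&(abs(y-b)<.002)]
    if len(s): print(round(b,2),(s[:,0].min()*1e3).round(1),(s[:,0].max()*1e3).round(1))
print("ymax",W[n][:,1].max() if n.any() else None)
```

```text
19.425 [0.49822636 0.24442022 0.07086207] 0.001094731755065073
0.25 471.3 530.3
0.26 470.9 529.8
0.27 471.2 530.1
0.28 471.4 530.5
0.29 470.9 530.0
0.3 471.4 530.4
0.31 470.9 530.6
0.32 471.3 530.3
ymax 0.32575008681326806
```

arm_command:
  deltas: [1,0.0015,0.0023,0.012,0.002,1,0,0,0.022,0,1,0,0,0.02,0,1,0,0,0.009,0,1,0,0,0.003,0,1,0,0,0,0]

```text
time: 20.23
position: [0.5021, 0.2452, 0.0049]
tool_rot: [0.708, 0.706, 0.0, 0.0]
ft_force: [0.9, -0.3, -0.6]
grip_width: 0.0869
grip_force: 0.0
```

```bash
python3 -c "
from h import *
o=status.get_obs(); print(o['position'],yaw(o),o['ft_force'],o['moment'],o['time'])"
```

```text
[0.50214674 0.24522063 0.00486932] -0.003165370919131857 [ 0.92243704 -0.30756232 -0.58430799] [-0.06098653  0.03214765  0.0526825 ] 20.225
```

arm_command:
  deltas: [0.5,0.0005,-0.0013,0,0,0.3,0,0,0,0,0.2,0,0,0,0,0.2,0,0,0,0,0.2,0,0,0,0]
  newtons: 25

```text
time: 20.85
position: [0.5007, 0.246, 0.005]
tool_rot: [0.708, 0.706, 0.0, 0.0]
ft_force: [0.6, -0.1, 2.0]
grip_width: 0.0593
grip_force: 25.0
```

Gripped at 59 mm. I'll lift gently and check that the panel is level.

arm_command:
  deltas: [0.0,0,0,-0.003,0,0,0,0,-0.008,0,0,0,0,-0.015,0,0,0,0,-0.025,0,0,0,0,-0.025,0,0,0,0,-0.015,0,0,0,0,-0.007,0,0,0,0,0,0]

```text
time: 21.85
position: [0.5006, 0.2459, 0.103]
tool_rot: [0.708, 0.706, 0.0, 0.0]
ft_force: [0.2, 0.2, -1.0]
grip_width: 0.0599
grip_force: 25.0
```

```bash
cat > held.py <<'E'
from h import *
im,d,p,o=grab("wrist"); print(o["time"],o["position"].round(4),round(yaw(o),4),o["grip_width"],o["ft_force"].round(1),o["moment"].round(3))
P=o["position"];a=yaw(o)
W=world(d,p); hsv=cv2.cvtColor(im,cv2.COLOR_RGB2HSV)
D=W-P; tx=-np.sin(a)*D[...,0]+np.cos(a)*D[...,1]; ty=np.cos(a)*D[...,0]+np.sin(a)*D[...,1]; tz=D[...,2]
n=(d>0)&(abs(ty)<.05)&(tx>.012)&(tx<.11)&(abs(tz-.009)<.012)&(hsv[...,0]<18)&(hsv[...,1]>115)
for b in range(20,85,10):
    s=n&(abs(tx*1e3-b)<2)
    if s.sum()>5: print(b,(ty[s].min()*1e3).round(1),(ty[s].max()*1e3).round(1),"z",(np.median(tz[s])*1e3).round(1))
print("txmax",tx[n].max())
for c in (-25,-10,10,25):
    s=n&(abs(ty*1e3-c)<3); print(c,"z",(np.median(tz[s])*1e3).round(1),end=" ")
E
python3 held.py; python3 -c "
from h import *
plan([.521,-.278,.105],1.4525,22,0,start=[.5007,.246,.103],ramp=4)"
```

```text
21.85 [0.5006 0.2459 0.103 ] -0.0027 0.059875971976749626 [ 0.2  0.2 -1. ] [-0.078  0.022 -0.019]
20 -30.0 29.4 z 8.6
30 -30.0 29.4 z 8.7
40 -30.0 29.4 z 8.7
50 -29.9 29.5 z 8.6
60 -29.8 29.3 z 8.7
70 -29.9 29.4 z 8.7
80 -29.9 29.4 z 8.6
txmax 0.07986699714841766
-25 z 8.7 -10 z 8.6 10 z 8.6 25 z 8.6 0,-0.0058,0.0002,-0.0000,-0.0162,
0,-0.0116,0.0003,-0.0000,-0.0323,
0,-0.0175,-0.0001,-0.0001,-0.0485,
0,-0.0233,-0.0013,-0.0001,-0.0647,
0,-0.0289,-0.0035,-0.0001,-0.0808,
0,-0.0285,-0.0058,-0.0001,-0.0808,
0,-0.0280,-0.0081,-0.0001,-0.0808,
0,-0.0272,-0.0103,-0.0001,-0.0808,
0,-0.0263,-0.0125,-0.0001,-0.0808,
0,-0.0252,-0.0146,-0.0001,-0.0808,
0,-0.0240,-0.0166,-0.0001,-0.0808,
0,-0.0225,-0.0185,-0.0001,-0.0808,
0,-0.0210,-0.0202,-0.0001,-0.0808,
0,-0.0193,-0.0218,-0.0001,-0.0808,
0,-0.0174,-0.0233,-0.0001,-0.0808,
0,-0.0155,-0.0247,-0.0001,-0.0808,
0,-0.0135,-0.0258,-0.0001,-0.0808,
0,-0.0113,-0.0268,-0.0001,-0.0808,
0,-0.0073,-0.0221,-0.0001,-0.0647,
0,-0.0044,-0.0169,-0.0001,-0.0485,
0,-0.0024,-0.0114,-0.0000,-0.0323,
0,-0.0010,-0.0057,-0.0000,-0.0162,
```

arm_command:
  deltas: [0,-0.006,0,0,-0.016,0,-0.0116,0.0003,0,-0.032,0,-0.0175,0,0,-0.0485,0,-0.0233,-0.0013,0,-0.065,0,-0.029,-0.0035,0,-0.081,0,-0.0285,-0.006,0,-0.081,0,-0.028,-0.008,0,-0.081,0,-0.0272,-0.0103,0,-0.081,0,-0.0263,-0.0125,0,-0.081,0,-0.0252,-0.0146,0,-0.081,0,-0.024,-0.0166,0,-0.081,0,-0.0225,-0.0185,0,-0.081]

```text
time: 23.4
position: [0.511, -0.0466, 0.102]
tool_rot: [0.371, 0.928, -0.0, -0.001]
ft_force: [-0.2, 0.3, -1.2]
grip_width: 0.0599
grip_force: 25.0
```

arm_command:
  deltas: [0,-0.021,-0.02,0,-0.081,0,-0.0193,-0.022,0,-0.081,0,-0.0174,-0.0233,0,-0.081,0,-0.0155,-0.0247,0,-0.081,0,-0.0135,-0.0258,0,-0.081,0,-0.0113,-0.0268,0,-0.08,0,-0.0073,-0.022,0,-0.065,0,-0.0044,-0.017,0,-0.0485,0,-0.0024,-0.0114,0,-0.032,0,-0.001,-0.0057,0,-0.016,0,0,0,0,0]

```text
time: 24.78
position: [0.5207, -0.2782, 0.1022]
tool_rot: [0.059, 0.998, 0.0, -0.0]
ft_force: [-0.8, -0.0, -0.5]
grip_width: 0.06
grip_force: 25.0
```

```bash
python3 held.py; python3 -c "
from h import *
plan([.521,-.278,.060],1.4525,1,0)
im,d,p,W=load('pics/wrist5.npz')"
```

```text
24.775 [ 0.5207 -0.2782  0.1022] 1.4526 0.059978386508630306 [-0.8 -0.  -0.5] [ 0.058 -0.011  0.036]
20 -29.3 30.0 z 8.7
30 -29.1 30.1 z 8.7
40 -29.2 30.0 z 8.7
50 -29.2 30.0 z 8.7
60 -29.3 29.9 z 8.7
70 -29.3 30.2 z 8.8
80 -29.3 29.8 z 8.7
txmax 0.07957672566350253
-25 z 8.7 -10 z 8.6 10 z 8.6 25 z 8.7 0,-0.0004,-0.0002,0.0423,0.0004,
```

arm_command:
  deltas: [0,0,0,0.008,0,0,-0.0003,0,0.018,0,0,0,0,0.012,0,0,0,0,0.006,0,0,0,0,0,0]

```text
time: 25.45
position: [0.5211, -0.2778, 0.0579]
tool_rot: [0.059, 0.998, 0.0, -0.001]
ft_force: [-0.1, 0.3, -0.7]
grip_width: 0.0599
grip_force: 25.0
```

```bash
cat >> held.py <<'E'
print()
m=(d>0)&(abs(W[...,2]-.049)<.005)&(tx>.03)&(tx<.08)&(abs(ty)>.036)&(abs(ty)<.06)
for s in (-1,1):
    k=m&(ty*s>0); print("dowel",k.sum(),(np.median(tx[k])*1e3).round(1) if k.any() else None,(ty[k].min()*1e3).round(1) if k.any() else None,(ty[k].max()*1e3).round(1) if k.any() else None, (tx[k].min()*1e3).round(1),(tx[k].max()*1e3).round(1))
cv2.imwrite("pics/held.png",im[...,::-1])
E
python3 held.py
```

```text
25.45 [ 0.5211 -0.2778  0.0579] 1.4534 0.059910521246374075 [-0.1  0.3 -0.7] [0.027 0.063 0.003]
20 -29.1 29.9 z 8.6
30 -28.9 30.0 z 8.7
40 -28.9 30.0 z 8.7
50 -29.4 29.9 z 8.7
60 -29.3 30.0 z 8.8
70 -29.1 30.2 z 8.8
80 -29.2 29.9 z 8.7
txmax 0.07958784075087492
-25 z 8.7 -10 z 8.6 10 z 8.6 25 z 8.7 
dowel 200 50.1 -52.3 -44.4 46.0 53.7
dowel 196 50.0 43.3 50.9 46.1 53.7
```

View pics/held.png

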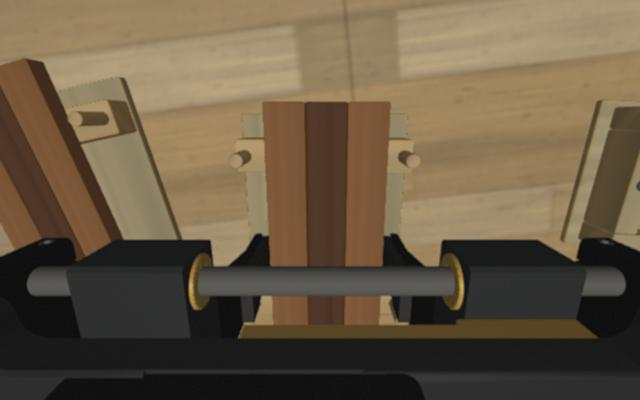

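The panel sits squarely above the rack between the near dowels at (240,159) and (411,159), within 1 mm of centre. The dry panel at left is clear. I'll lower it.

arm_command:
  deltas: [0,0,-0.001,0.004,0,0,0,0,0.009,0,0,0,0,0.007,0,0,0,0,0.003,0,0,0,0,0.0015,0,0,0,0,0.001,0,0,0,0,0,0]

```text
time: 26.38
position: [0.5214, -0.2792, 0.0333]
tool_rot: [0.059, 0.998, -0.0, 0.0]
ft_force: [-0.0, -1.4, -1.2]
grip_width: 0.0598
grip_force: 25.0
```

```bash
python3 held.py
```

```text
26.375 [ 0.5214 -0.2792  0.0333] 1.4533 0.059832211715403684 [-0.  -1.4 -1.2] [ 0.05  -0.026  0.022]
20 -28.8 30.1 z 8.6
30 -28.8 30.0 z 8.7
40 -28.8 30.1 z 8.6
50 -44.1 45.6 z 8.6
60 -29.5 30.1 z 8.7
70 -29.1 30.1 z 8.7
80 -29.1 29.9 z 8.6
txmax 0.07956973477463417
-25 z 8.7 -10 z 8.6 10 z 8.6 25 z 8.6 
dowel 275 50.6 -51.0 -43.2 46.5 54.1
dowel 274 50.5 44.4 52.3 46.2 54.1
```

arm_command:
  deltas: [0,0.0005,0,0.001,0,0,0,0,0.0007,0,0,0,0,0,0]

```text
time: 26.8
position: [0.5208, -0.279, 0.0315]
tool_rot: [0.059, 0.998, 0.0, -0.0]
ft_force: [0.8, -0.8, -0.4]
grip_width: 0.0596
grip_force: 25.0
```

arm_command:
  deltas: [0,0,0,0.0005,0,0,0,0,0,0]

```text
time: 27.05
position: [0.5208, -0.2791, 0.031]
tool_rot: [0.059, 0.998, -0.0, 0.0]
ft_force: [0.7, -0.3, -1.5]
grip_width: 0.0595
grip_force: 25.0
```

arm_command:
  deltas: [0,0,0,0.0005,0,0,0,0,0,0]

```text
time: 27.3
position: [0.5208, -0.2791, 0.0309]
tool_rot: [0.059, 0.998, -0.0, 0.0]
ft_force: [-0.8, -0.2, 4.3]
grip_width: 0.0591
grip_force: 25.0
```

arm_command:
  deltas: [0.7,0,0,0,0,0.7,0,0,0,0,0.7,0,0,0,0,0.7,0,0,-0.01,0,0.7,0,0,-0.025,0,0.7,0,0,-0.045,0,0.7,0,0,-0.05,0,0.7,0,0,-0.05,0,0.7,0,0,-0.02,0,0.7,0,0,0,0]

```text
time: 28.55
position: [0.5217, -0.2798, 0.2331]
tool_rot: [0.059, 0.998, -0.002, 0.002]
ft_force: [-0.3, 0.0, 0.1]
grip_width: 0.0739
grip_force: 0.0
```

```bash
python3 -c "
from h import *
plan([.5035,-.36,.23],0,11,.7,ramp=1)"
```

```text
0.7,0.0004,-0.0041,0.0002,0.0727,
0.7,0.0003,-0.0082,0.0003,0.1453,
0.7,-0.0009,-0.0082,0.0003,0.1453,
0.7,-0.0021,-0.0080,0.0003,0.1453,
0.7,-0.0032,-0.0076,0.0003,0.1453,
0.7,-0.0043,-0.0070,0.0003,0.1453,
0.7,-0.0053,-0.0063,0.0003,0.1453,
0.7,-0.0061,-0.0055,0.0003,0.1453,
0.7,-0.0069,-0.0046,0.0003,0.1453,
0.7,-0.0074,-0.0035,0.0003,0.1453,
0.7,-0.0039,-0.0012,0.0002,0.0727,
```

arm_command:
  deltas: [0.7,0,-0.004,0,0.0727,0.7,0,-0.008,0,0.145,0.7,-0.001,-0.008,0,0.145,0.7,-0.002,-0.008,0,0.145,0.7,-0.003,-0.0076,0,0.145,0.7,-0.0043,-0.007,0,0.145,0.7,-0.0053,-0.0063,0,0.145,0.7,-0.006,-0.0055,0,0.145,0.7,-0.007,-0.0046,0,0.145,0.7,-0.0074,-0.0035,0,0.145,0.7,-0.004,-0.001,0,0.073,0.7,0,0,0,0]

```text
time: 30.05
position: [0.5027, -0.3586, 0.2288]
tool_rot: [0.706, 0.708, 0.0, -0.002]
ft_force: [-0.8, 0.5, -0.3]
grip_width: 0.074
grip_force: 0.0
```

Run:
```python
from h import *
im,d,p,o=grab("wrist"); print(o["time"],o["position"],yaw(o))
W=world(d,p);x,y,z=np.moveaxis(W,-1,0); hsv=cv2.cvtColor(im,cv2.COLOR_RGB2HSV)
n=(d>0)&(x>.38)&(x<.66)&(y>-.355)&(y<-.15)&(z<.08)
r=rect(W,n&(z>.034)&(z<.044)&(hsv[...,0]<18)&(hsv[...,1]>110)); print("panel",r[:3])
k,l,s,c=cv2.connectedComponentsWithStats((n&(z>.045)).astype(np.uint8)); D=[]
for i in range(1,k):
    if s[i,4]>10: q=W[l==i]; D.append(q.mean(0)*1e3); print("dowel",D[-1].round(1),s[i,4])
print("mean",np.mean(D,0))
cv2.imwrite("pics/wrist6.png",im[...,::-1])
im,d,p,o=grab("scene"); cv2.imwrite("pics/scene6.png",cv2.resize(im[110:330,190:490],None,fx=2.6,fy=2.6)[...,::-1])
a,da,pa,Wa=load("pics/scene0.npz"); print("dry panel region diff", np.abs(im[280:310,375:420].astype(int)-a[280:310,375:420]).mean())
```

```text
30.05 [ 0.50267249 -0.3585513   0.22883328] 0.002948772925431433
panel (((520.8552856445312, -278.2396545410156), (59.70253372192383, 160.07801818847656), 83.25959777832031), np.float64(39.6), 8596)
dowel [ 477.3 -225.    49.2] 59
dowel [ 575.9 -236.7   49.2] 59
dowel [ 465.8 -319.6   49.4] 44
dowel [ 564.6 -331.3   49.1] 48
mean [ 520.89074163 -278.1652469    49.19929636]
dry panel region diff 6.447901234567901
```

View pics/scene6.png

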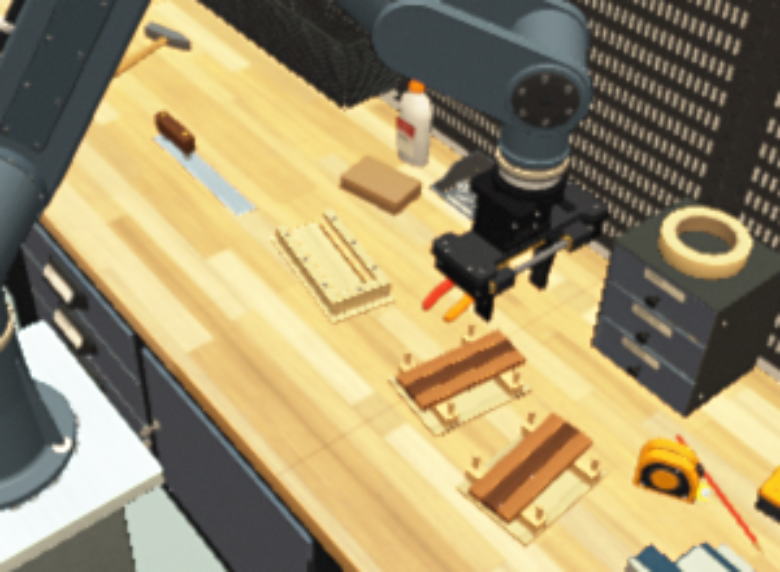

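The scene crop shows the panel on the rack between its dowels at (460,370), the dry panel still on its own rack at (530,465), the lifter flat on the bench at (205,165), and the gripper clear of everything. The panel is within 0.1 mm of centre and square within 0.1°, so I'm handing in.

```bash
python3 -c "
from rig import order
print(order.hand_in())"
```

```text
the job is handed in; nothing more can be done
None
```

The job is handed in at about 30 s of the 69 s: the panel lies flat on both bearers of the empty rack, measured within 0.1 mm of centre and 0.1° of square; the lifter is flat on the bench, and the dry panel looks undisturbed.

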